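# Present a slide's frosted label to the reader

### The arm

A 6-joint arm with a two-finger parallel gripper is mounted at the origin on the work surface. World frame = base frame: x ahead of the robot, y to its left, z up, the work surface at z = 0. Lengths are in m, angles in rad, forces in N, time in s.
With the tool pointing down it reaches from about 0.225 to 0.875 m from the base axis. Payload 3.4 kg.
Tool frame: the origin (TCP) lies at the very end of the fingers, on their centre line; the grasp point (between the pads) lies 19 mm behind it; z points along the fingers, y is the line along which they close (so a half turn about z gives the same grasp; the last joint's range is limited). The gripper opens to 85 mm and grips with 20 to 120 N. Pads are 22 mm wide; open, the fingers measure 114 mm over their backs; the gripper's body (76 mm by 85 mm) begins 54 mm behind the grasp point. The pads swing forward as they close: fully open they stand 13 mm farther back than shut.
Start: joints at [1.225, 0.276, 1.505, -0, 1.361, -0.121], TCP at [0.128, 0.561, 0.231] pointing down, gripper open.
Joint ranges: [-2.89, 2.89], [-0.75, 2.08], [0.22, 2.7], [-1.18, 4.32], [0.11, 2.71], [-2.7, 2.7]. Speed limits (rad/s): [2.57, 2.57, 3.14, 3.14, 3.14, 3.14].

### API

Orientations are given as a unit quaternion [w, x, y, z].
In Python, from rig import manip, eyes gives the robot as it stands.
- The arm moves only by the tool servo_tool, never from a script. Its argument "series" is text: rows parted by semicolons, each of 7 numbers parted by spaces: the shift along the tool's x, y, z in m, then the turn, a rotation vector about the tool's x, y, z in degrees, then the closure, from 0 (fully open) to 1 (shut). In form: dx dy dz ax ay az fingers; .... A call has 1 to 5 rows; each row is the pose to reach, as a shift and turn from the pose commanded when the call began, along the tool's axes at that moment; what a row does not reach only later rows make up. A row lasts 1/10 s, in which the tool goes at most 50 mm and 8.59 degrees, less where a joint would pass 70% of its speed; a pose out of reach is approached as far as the arm can. A call with a gripper value outside its range is refused whole. The fingers move at their own pace and stop on an object; "squeeze" is the grip in N (left out, the last holds). Time passes only in rows, so rows that repeat a pose let the fingers close. It gives the time, the measured TCP pose, the force, the opening and the grip force at its end, in the units of the state.
- manip.get_state(): the state, without advancing time (a new reading comes with each control period).
- eyes.get_image(name): name is "scene" or "top"; returns the picture (384x512x3 uint8, red, green, blue); there is no depth.
- eyes.camera_info(name): a dict with "fx", "fy", "cx", "cy" (pixels), "dist" ([k1, k2, p1, p2, k3] as OpenCV has them; the pictures are not rectified), "eye" and "orientation" of the camera in the world. Camera axes: x right, y down, z forward; pixel columns grow to the right and rows downward; lengths in m; the calibration is good to about 2 mm. A picture is of the moment at which its call begins. camera_info takes no time and is no camera call.
- manip.sign_off(): hands the job in; it is judged then, once.
The state is a dict: "clock": time; "qpos": joint angles; "qd": joint speeds; "effort": joint torques, N m; "position": TCP position; "ee_rot": TCP orientation; "contact_force": force on the tool from outside, world axes, zero at the start; "moment": the same for the moment, N m; "width": finger opening in m; "gripper_force": force on a finger pad.
Only numpy, scipy, OpenCV 4.12 (cv2) and the standard library are available. Lean on these libraries where they do the work, as an engineer would, in place of code of your own. Each camera call takes 0.05 s, during which the arm holds its last target. There are 200 camera calls.

### The job

Three holders stand on edge in the slide rack: two plain balance blanks and one real slide holder, known by the small notch in a top corner, which marks its frosted label end. Take the slide holder out by its clear end, never touching the frosted label with the fingers, and hold it up in the air with the label turned up squarely to the label reader's slanted window, centred and about 9 cm from it. Finish while still holding it there, and leave the blanks, the reader and everything else on the bench undisturbed.

Things in the scene. Friction and masses are not known exactly. Their poses are not given: they have to be found in the camera images.
- rack: black slide rack, fixed, 108 x 154 mm, base 6 mm thick; origin under its centre, z up. Three slots run along its x at y = -50, 0, +50 mm, 12 mm wide; holders stand on the base. The slots are formed only by 18 mm high combs and lips at |x| = 33 to 54 mm; between them, over the middle 66 mm, there is only the base.
- slide: slide holder, 90 x 9 x 34 mm (x, y, z): aluminium frame, glass slide under a flush cover, 50 g, on edge in one of the slots, which varies. Origin: centre of its lower edge; z up, x to the frosted end, y out of the label face. The corner at +x +z has a notch 10 (x) by 9 mm (z): facing the label, at the upper left. Grip it across its thickness on the clear part, x = -45 to +20 mm.
- label: frosted label area of the slide holder, 20 x 20 mm, off-white, matt, flush with one face only; part of the holder. Origin at the centre of its surface (x = +33, y = +5, z = +13 mm in the holder's frame); its z points straight out of the label, its x along the holder's x.
- blank_a: balance blank: plain aluminium plate 90 x 9 x 34 mm, no notch, no window, standing on edge in another slot; origin at the centre of its lower edge.
- blank_b: second balance blank, the same as the first, in the third slot.
- reader: label reader on a fixed stand: round base 110 mm across, thin bent neck up to 360 mm, carrying the head; origin at the centre of the base's underside. Its front is -x, turned roughly to the robot.
- reader_head: the reader's head, 44 x 70 x 106 mm, fixed on the stand; origin at the centre of its window, 275 mm above the bench and 60 mm in front of the base's centre. Its z points out of the window along the line of sight, 45 degrees down and forward; y is level, along the window's longer side.
- tube_rack: bystander: orange rack of capped tubes, 71 x 155 x 100 mm, loose; origin under its centre.
- tip_box: bystander: pipette tip box, 88 x 125 x 66 mm, loose; origin under its centre.
- reagent_bottle: bystander: capped bottle, 60 mm across, 130 mm high, loose; origin under its centre.
- marker: bystander: marker pen, 137 mm long, 13 mm high, lying along its x; origin under its middle.
- timer: bystander: flat bench timer, 70 x 62 x 18 mm; origin under its centre.
- beaker: bystander: clear plastic beaker, 64 mm across, 70 mm high; origin under its centre.
Mind the look-alikes: they are no part of the job. Leave any orange look-alike of the slide alone.

How it is judged:
By the outcome, as a careful person would: the job done as asked, in the order asked, and still so for the second after the job is handed in, while the arm keeps its last pose, push and grip.
It also fails if it takes over 35 s, if anything falls off the work surface, if the arm or the gripper's body presses on something with over 40 N, if the wrist force passes 120 N, or if a joint passes its speed limit or range.

## Working session

There is one attempt and no reset: what is moved stays moved. The work goes in short steps, Python scripts to look and compute and a tool call to move; the robot and the scene stay as the last step left them, time stands still between calls to the robot, and variables do not carry over. Pictures are saved under pics/ and viewed, at most 10 in all, crops included, and the job is handed in when it is done.

Besides the shell and the picture viewer there is one more tool, called as name(argument=value, ...) on one line, values as JSON. servo_tool: Moves the arm, as the interface text tells. Its arguments: {"type":"object","properties":{"series":{"type":"string"},"squeeze":{"type":"number"}},"required":["series"]}

```bash
mkdir -p pics; ls
python3 - <<'E'
from rig import manip, eyes
import cv2
for n in("scene","top"):
    im=eyes.get_image(n); cv2.imwrite(f"pics/{n}0.png",cv2.cvtColor(im,cv2.COLOR_RGB2BGR)); print(n,eyes.camera_info(n))
print(manip.get_state())
E
```

```text
pics
scene {'fx': 376.616179734235, 'fy': 376.616179734235, 'cx': 254.57597292996797, 'cy': 193.32394933012114, 'dist': array([-0.02037633,  0.        ,  0.        ,  0.        ,  0.        ]), 'eye': array([ 0.96317295, -0.74375977,  0.87848425]), 'orientation': array([-0.41191805,  0.87626076,  0.23069702, -0.09627821])}
top {'fx': 436.1051757324712, 'fy': 436.1051757324712, 'cx': 256.0395272273045, 'cy': 192.6748493894045, 'dist': array([-0.14691943,  0.        ,  0.        ,  0.        ,  0.        ]), 'eye': array([0.48333303, 0.01103406, 1.3680443 ]), 'orientation': array([ 0.02200182, -0.70009392,  0.71281258, -0.03581422])}
{'clock': 0.1, 'qpos': array([ 1.22502376e+00,  2.76503189e-01,  1.50598724e+00, -1.82010685e-05,
        1.36071686e+00, -1.20982582e-01]), 'qd': array([ 0.00042458, -0.00022389, -0.00249539, -0.00107009,  0.00073437,
        0.00109447]), 'effort': array([ 1.74989473e-03, -4.17700231e+01, -2.46410751e+01,  2.86002405e-04,
        5.58594606e-03, -1.69785415e-05]), 'position': array([0.12800984, 0.5600877 , 0.2305502 ]), 'ee_rot': array([-1.78046615e-04,  1.12156570e-01,  9.93690219e-01, -7.87490364e-04]), 'contact_force': array([-1.1257075 ,  0.9817629 ,  0.00215955]), 'moment': array([-0.0160404 ,  0.01461814, -0.03989593]), 'gripper_force': 0.0, 'width': 0.08513731693815034}
```

View pics/scene0.png

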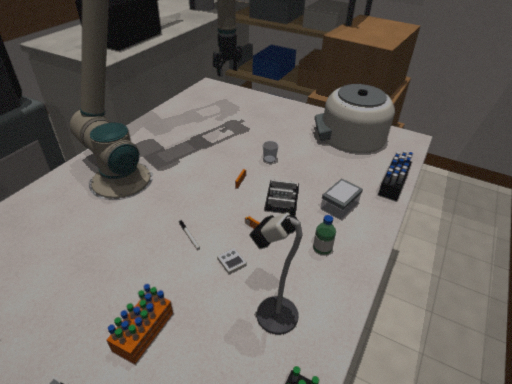

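View pics/top0.png

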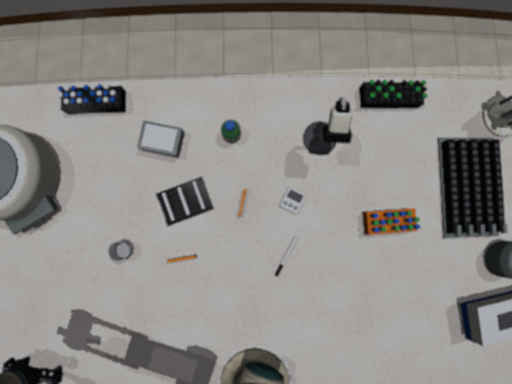

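Scene: rack at scene (282,196) / top (185,201), reader head at scene (270,232) / top (340,120), base at top (320,138). Candidates for the slide: three plates in the rack (top (167,206), (183,201), (199,195)), and orange look-alikes at top (242,202) and (182,259), which I exclude. Next, close crops.

Run:
```python
import cv2,numpy as np
s=cv2.imread("pics/scene0.png");t=cv2.imread("pics/top0.png")
a=cv2.resize(s[165:225,250:314],None,fx=9,fy=9,interpolation=cv2.INTER_CUBIC)
b=cv2.resize(t[170:230,150:220],None,fx=9,fy=9,interpolation=cv2.INTER_CUBIC)
cv2.imwrite("pics/c1.png",a);cv2.imwrite("pics/c2.png",b)
c=np.hstack([cv2.resize(s[205:340,240:310],(394,594),None,0,0,cv2.INTER_CUBIC)[:, :],cv2.resize(t[85:165,295:360],(400,594),None,0,0,cv2.INTER_CUBIC)])
cv2.imwrite("pics/c3.png",c);print(c.shape)
```

```text
(594, 794, 3)
```

View pics/c1.png

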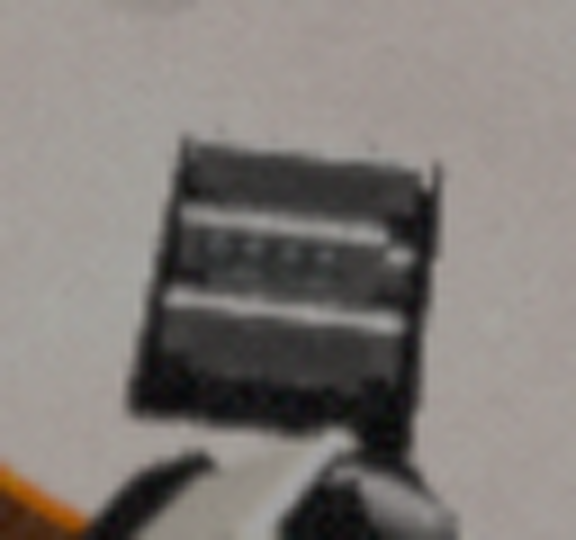

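View pics/c2.png

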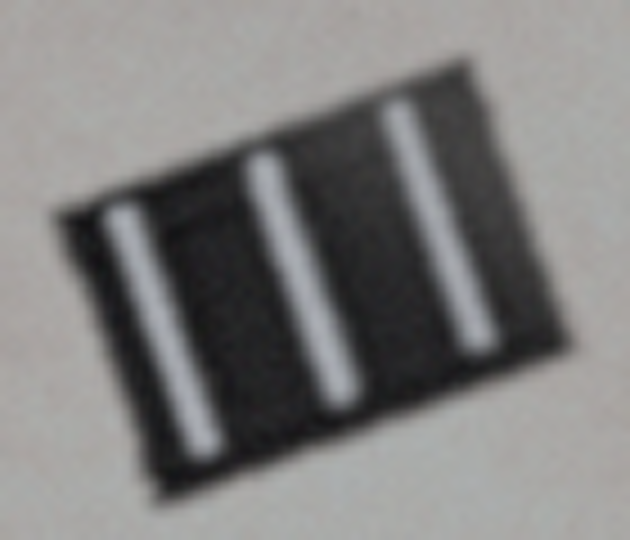

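View pics/c3.png

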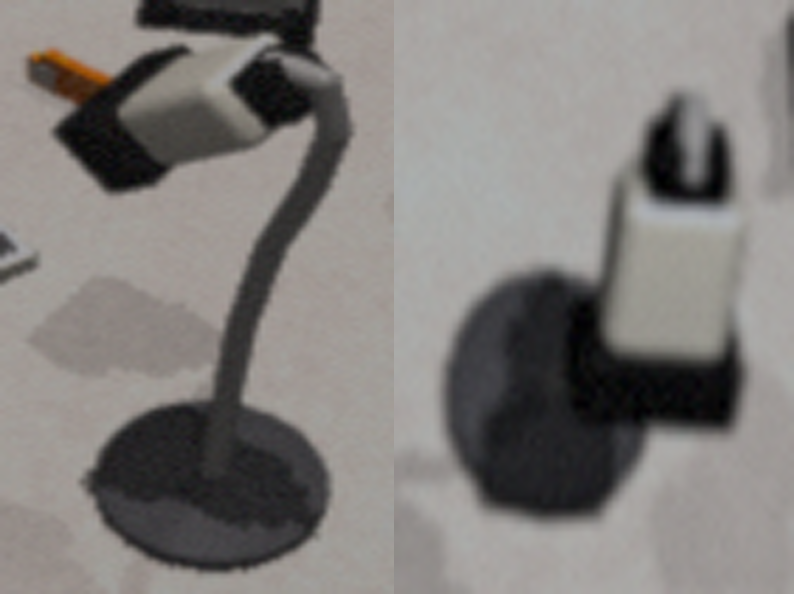

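The middle plate (crop 1: bright top edge ends at (388,235), with a step down at (400,255)) has the notch, at its +x end. The visible face has its notch at upper right, so it is the back, and the label faces +y. The other two tops run full length. Next I triangulate the rack, slide and reader.

```bash
cat > h.py <<'E'
import numpy as np,cv2
from rig import manip,eyes
from scipy.spatial.transform import Rotation as R
def cam(n):
    c=eyes.camera_info(n);K=np.array([[c["fx"],0,c["cx"]],[0,c["fy"],c["cy"]],[0,0,1]])
    q=c["orientation"];return K,c["dist"],c["eye"],R.from_quat(q[[1,2,3,0]]).as_matrix()
def ray(n,uv,z):
    K,d,e,M=cam(n);p=cv2.undistortPoints(np.array(uv,float).reshape(-1,1,2),K,d).reshape(-1,2)
    r=np.c_[p,np.ones(len(p))]@M.T
    return e+r*((z-e[2])/r[:,2])[:,None]
def proj(n,X):
    K,d,e,M=cam(n);return cv2.projectPoints((np.asarray(X,float)-e)@M,np.zeros(3),np.zeros(3),K,d)[0].reshape(-1,2)
E
python3 - <<'E'
from h import *
from scipy.optimize import least_squares
np.set_printoptions(precision=4,suppress=True)
T=lambda a:np.array(a)/9+[150,170]-.44
S=lambda a:np.array(a)/9+[250,165]-.44
# plates top ends: left, mid, right (lower, upper)
p=ray("top",T([(205,458),(122,203),(343,408),(263,151),(484,353),(397,97)]),.040)[:,:2]
for i in(0,2,4): d=p[i+1]-p[i];print("plate",p[i],p[i+1],(p[i]+p[i+1])/2,np.linalg.norm(d),np.degrees(np.arctan2(d[1],d[0])))
c=ray("top",T([(55,215),(465,60),(573,348),(155,500)]),.020)[:,:2];print("rack",c,c.mean(0))
# scene: mid plate near-edge of top
m=ray("scene",S([(183,213),(388,238),(168,298),(403,325)]),.040)[:,:2];print("scene mid/right",m)
pa=np.array
bt=pa([(548-394)/6.154+295,392/7.425+85])-.42; bs=pa([210/5.63+240,483/4.4+205])-.4
print("base",ray("top",[bt],.008),ray("scene",[bs],.008))
ct=pa([(572,408),(737,427)]);ct=pa([(ct[:,0]-394)/6.154+295,ct[:,1]/7.425+85]).T-.42
cs=pa([(57,130),(113,190)]);cs=pa([cs[:,0]/5.63+240,cs[:,1]/4.4+205]).T-.4
def pts(q,L):
    x,y,t=q;B=R.from_euler("z",t).as_matrix()
    Rw=B@np.array([[-.7071,0,-.7071],[0,1,0],[.7071,0,-.7071]]).T if 0 else B@np.c_[[-.7071,0,.7071],[0,1,0],[-.7071,0,-.7071]]
    return (pa([x,y,0])+B@pa([-.06,0,.275]))+pa(L)@Rw.T
def lab(q):return pts(q,[(-.022,.035,0),(-.022,-.035,0)]),pts(q,[(-.022,.035,0),(.022,.035,0),(-.022,-.035,0),(.022,-.035,0)])
q0=[*( (ray("top",[bt],.008)+ray("scene",[bs],.008))[0,:2]/2),0]
for t in np.radians([-30,-20,-10,0,10,20]):
    a,b=lab([*q0[:2],t]);print(np.degrees(t),proj("top",b).round(1).tolist(),proj("scene",b).round(1).tolist())
print(ct,cs,q0)
E
```

```text
plate [0.5115 0.2407] [0.5986 0.2688] [0.555  0.2548] 0.0915567900102467 17.857371198350425
plate [0.5277 0.1936] [0.6155 0.2204] [0.5716 0.207 ] 0.09186172767307679 16.946201922148713
plate [0.5455 0.1456] [0.6332 0.1745] [0.5893 0.16  ] 0.09233344324254741 18.246495509890064
rack [[0.5966 0.2961]
 [0.6479 0.1533]
 [0.5476 0.1169]
 [0.4977 0.2616]] [0.5725 0.207 ]
scene mid/right [[0.5278 0.1928]
 [0.6038 0.2196]
 [0.5462 0.1443]
 [0.6302 0.1753]]
base [[ 0.768  -0.2227  0.008 ]] [[ 0.765  -0.2263  0.008 ]]
-29.999999999999996 [[316.3, 126.1], [312.5, 133.7], [339.8, 139.0], [336.8, 147.1]] [[286.4, 231.2], [279.7, 213.2], [260.4, 242.5], [253.5, 223.9]]
-20.0 [[318.1, 129.4], [316.3, 138.0], [343.4, 138.2], [342.4, 147.0]] [[282.1, 231.0], [273.5, 213.9], [259.2, 245.7], [250.2, 227.9]]
-10.0 [[320.5, 132.3], [320.8, 141.5], [346.8, 136.7], [347.9, 146.0]] [[277.8, 231.3], [267.6, 215.4], [258.8, 249.0], [248.0, 232.4]]
0.0 [[323.3, 134.8], [325.9, 144.3], [349.8, 134.6], [353.1, 144.1]] [[273.8, 232.2], [262.2, 217.6], [259.2, 252.5], [246.8, 237.2]]
10.0 [[326.5, 136.8], [331.3, 146.2], [352.3, 132.1], [357.9, 141.2]] [[270.0, 233.6], [257.4, 220.5], [260.4, 255.9], [246.8, 242.3]]
20.0 [[330.0, 138.3], [336.9, 147.1], [354.4, 129.1], [362.0, 137.6]] [[266.7, 235.5], [253.4, 224.0], [262.4, 259.2], [248.0, 247.4]]
[[323.5043 139.5295]
 [350.3161 142.0884]] [[249.7243 234.1455]
 [259.671  247.7818]] [np.float64(0.7664974989968284), np.float64(-0.22448176635621056), 0]
```

Run:
```python
from h import *
pa=np.array
def pts(q,L):
    B=R.from_euler("z",np.radians(q[2])).as_matrix();s=.5**.5
    return pa([q[0],q[1],0])+B@pa([-.06,0,.275])+pa(L)@(B@np.c_[[-s,0,s],[0,1,0],[-s,0,-s]]).T
box=[(x,y,z) for x in(-.022,.022) for y in(-.035,.035) for z in(0,-.106)]
out=[]
for n,(x0,x1,y0,y1) in dict(scene=(240,305,200,265),top=(310,365,90,155)).items():
    im=cv2.imread(f"pics/{n}0.png");k=590/(y1-y0);k=min(k,395/(x1-x0))
    w=cv2.resize(im[y0:y1,x0:x1],None,fx=k,fy=k,interpolation=cv2.INTER_CUBIC)
    for q,c in(((.7665,-.2245,-3),(0,0,255)),((.7665,-.2245,-12),(0,255,0))):
        P=(proj(n,pts(q,box))-[x0,y0]+.5)*k
        for i in range(8):
            for b in(1,2,4):
                if not i&b: cv2.line(w,tuple(P[i].astype(int).tolist()),tuple(P[i|b].astype(int).tolist()),c,1)
    out.append(w)
    for t in(-15,-10,-5,0):
        a=proj(n,pts((.7665,-.2245,t),[(.022,.035,-.09),(.022,.035,-.02),(.022,-.035,-.09),(.022,-.035,-.02)]));print(n,t,(a[1]-a[0]).round(1),(a[3]-a[2]).round(1))
h=min(o.shape[0] for o in out);cv2.imwrite("pics/ov.png",np.hstack([o[:h] for o in out]))
```

```text
scene -15 [-19.1   5.9] [-18.5   5. ]
scene -10 [-20.2   6.9] [-19.9   6. ]
scene -5 [-21.2   7.9] [-21.3   7.1]
scene 0 [-22.1   9.1] [-22.5   8.3]
top -15 [-7.9 24. ] [-9.  23.6]
top -10 [-6.2 24.3] [-7.3 24. ]
top -5 [-4.6 24.5] [-5.6 24.3]
top 0 [-2.9 24.5] [-3.9 24.3]
```

View pics/ov.png

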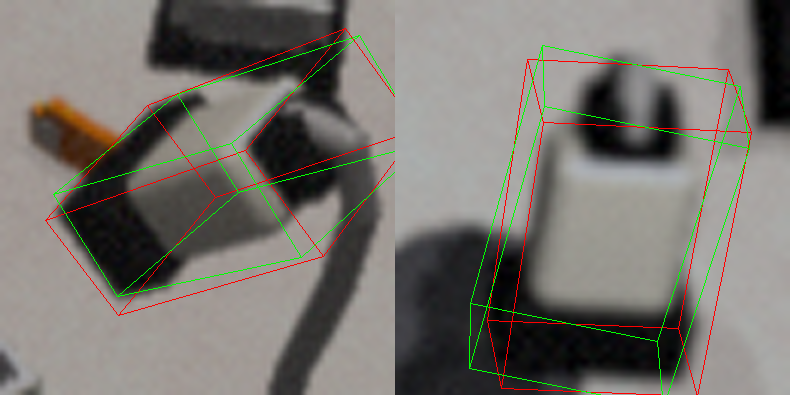

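Run:
```python
from h import *
from scipy.optimize import least_squares
pa=np.array
def pts(q,L):
    B=R.from_euler("z",np.radians(q[2])).as_matrix();s=.5**.5
    return pa([q[0],q[1],0])+B@pa([-.06,0,.275])+pa(L)@(B@np.c_[[-s,0,s],[0,1,0],[-s,0,-s]]).T
for (hx,hy) in((.022,.035),(.020,.033)):
  obs=[("scene",(hx,-hy,0),(249.9,234.6)),("scene",(-hx,-hy,0),(259.3,248.6)),("top",(hx,hy,0),(323.5,139.5)),("top",(hx,-hy,0),(350.3,142.1)),("scene",(hx,hy,0),(264.5,218.5))]
  obs[2]=("top",(-hx,hy,0),(323.5,139.5));obs[3]=("top",(-hx,-hy,0),(350.3,142.1))
  for alt in(0,1):
    if alt: obs[2]=("top",(hx,hy,0),obs[2][2]);obs[3]=("top",(hx,-hy,0),obs[3][2])
    def f(q):
        r=[proj(n,pts(q,[p]))[0]-o for n,p,o in obs]
        return np.r_[np.ravel(r),(q[:2]-pa([.7665,-.2245]))/.0025]
    s=least_squares(f,[.7665,-.2245,-5],x_scale=[.01,.01,5]);print(alt,s.x.round(4),s.cost.round(2),s.fun.round(1))
im=np.hstack([cv2.resize(cv2.imread("pics/scene0.png")[208:256,242:290],(395,395),interpolation=cv2.INTER_LANCZOS4),cv2.resize(cv2.imread("pics/top0.png")[108:156,314:362],(395,395),interpolation=cv2.INTER_LANCZOS4)])
cv2.imwrite("pics/hd.png",cv2.convertScaleAbs(im,alpha=2,beta=0))
```

```text
0 [ 0.7628 -0.2239 -4.1838] 42.04 [-4.1 -0.2 -1.7  1.6 -1.6 -4.3 -1.9 -5.2 -1.4 -2.6 -1.5  0.2]
1 [ 0.7699 -0.2244 -5.3314] 12.84 [-1.2  0.6  1.   2.6 -0.4  2.1  0.   1.8  1.9 -1.6  1.4  0. ]
0 [ 0.7628 -0.2242 -4.1747] 31.32 [-3.1  0.  -1.8  0.4 -0.6 -3.8 -2.4 -4.8 -1.4 -1.3 -1.5  0.1]
1 [ 0.7692 -0.2246 -5.2895] 6.97 [-0.5  0.7  0.7  1.3  0.4  2.  -0.7  1.6  1.6 -0.5  1.1 -0.1]
```

View pics/hd.png

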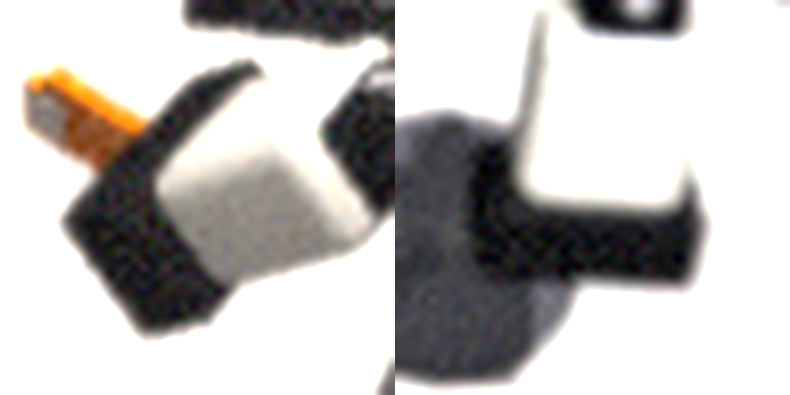

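servo_tool(series="0 0 0 0 0 0 0.5; 0 0 0 0 0 0 0.5; 0 0 0 0 0 0 0.5; 0 0 0 0 0 0 0.5", squeeze=40)

```text
clock: 0.5
position: [0.1282, 0.5605, 0.2313]
ee_rot: [0.0, 0.112, 0.994, -0.0]
contact_force: [0.6, 0.0, 0.4]
width: 0.0425
gripper_force: 0.0
```

Slide grasp point about (0.556, 0.202), azimuth about 18.5°. Reader window about (0.708, -0.219, 0.275), yaw about -5.3°. Scene corners of the window shroud: crop (65,222), (145,333); top corners (482,265), (690,285). I'm moving over the rack.

servo_tool(series="-0.04 -0.02 0 0 0 -6 0.62; -0.08 -0.04 0 0 0 -12 0.62; -0.12 -0.06 0 0 0 -18 0.62; -0.16 -0.08 0 0 0 -25 0.62; -0.20 -0.10 0 0 0 -31.4 0.62")

```text
clock: 1.0
position: [0.302, 0.4173, 0.2315]
ee_rot: [0.0, -0.164, 0.987, 0.0]
contact_force: [0.8, 1.2, -0.7]
width: 0.0324
gripper_force: 0.0
```

```bash
cat >> h.py <<'E'
def to(p,M):
    s=manip.get_state();q=s["ee_rot"];C=R.from_quat(q[[1,2,3,0]])
    d=C.inv().apply(np.array(p)-s["position"]);r=(C.inv()*R.from_matrix(M)).as_rotvec(degrees=True)
    print("t",round(s["clock"],2),"pos",s["position"].round(4),"w",round(s["width"],4),"shift mm",(d*1e3).round(1),"turn",r.round(1),"q",s["qpos"].round(2),"F",s["contact_force"].round(1))
def down(az): # tool y azimuth deg
    a=np.radians(az);y=np.array([np.cos(a),np.sin(a),0]);z=np.array([0,0,-1.]);return np.c_[np.cross(y,z),y,z]
E
python3 -c "
from h import *
to([.556,.202,.12],down(108.5))"
```

```text
t 1.0 pos [0.302  0.4173 0.2315] w 0.0324 shift mm [-170.9 -285.8  111.5] turn [0.  0.  0.3] q [ 0.81  0.19  1.63  0.    1.33 -1.09] F [ 0.8  1.2 -0.7]
```

servo_tool(series="-0.025 -0.04 0 0 0 0 0.62; -0.05 -0.08 0 0 0 0 0.62; -0.075 -0.12 0 0 0 0 0.62; -0.1 -0.16 0 0 0 0 0.62; -0.125 -0.2 0 0 0 0 0.62")

```text
clock: 1.5
position: [0.4842, 0.2671, 0.2316]
ee_rot: [0.0, -0.161, 0.987, 0.0]
contact_force: [0.8, 0.6, 0.4]
width: 0.0322
gripper_force: 0.0
```

servo_tool(series="-0.025 -0.04 0.02 0 0 0 0.62; -0.045 -0.08 0.05 0 0 0 0.62; -0.045 -0.085 0.09 0 0 0 0.62; -0.045 -0.085 0.11 0 0 0 0.62; -0.045 -0.085 0.11 0 0 0 0.62")

```text
clock: 2.0
position: [0.5503, 0.201, 0.1177]
ee_rot: [-0.004, -0.16, 0.987, -0.0]
contact_force: [-0.5, -0.0, -0.2]
width: 0.0324
gripper_force: 0.0
```

```bash
python3 -c "
from h import *
to([.556,.202,.08],down(108.5))
im=eyes.get_image('top');im2=eyes.get_image('scene')
o=[cv2.resize(i[...,::-1][y:y+95,x:x+95],(395,395),interpolation=cv2.INTER_CUBIC) for i,x,y in((im,140,150),(im2,235,130))]
cv2.imwrite('pics/a.png',np.hstack(o))"
```

```text
t 2.0 pos [0.5503 0.201  0.1177] w 0.0324 shift mm [-6.  -0.9 37.7] turn [ 0.1 -0.4 -0.1] q [ 0.23  0.38  1.65  0.    1.12 -1.66] F [-0.5 -0.  -0.2]
```

View pics/a.png

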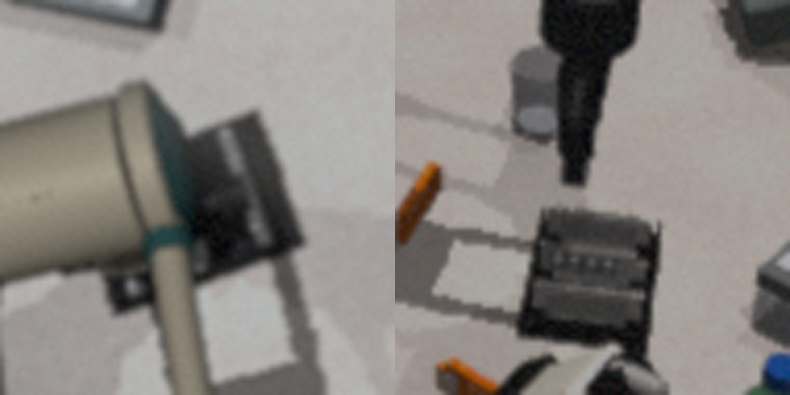

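The gripper is over the middle plate at (575,180) in the scene half, and the notch still shows at (622,250). I'm descending in stages.

servo_tool(series="-0.003 -0.001 0 0 0 0 0.62; -0.006 -0.001 0.02 0 0 0 0.62; -0.006 -0.001 0.04 0 0 0 0.62; -0.006 -0.001 0.045 0 0 0 0.62; -0.006 -0.001 0.045 0 0 0 0.62")

```text
clock: 2.6
position: [0.5588, 0.2036, 0.0769]
ee_rot: [0.0, -0.161, 0.987, 0.0]
contact_force: [-1.4, 0.0, 0.6]
width: 0.0323
gripper_force: 0.0
```

```bash
python3 -c "
from h import *
to([.556,.202,.012],down(108.5))"
```

```text
t 2.6 pos [0.5588 0.2036 0.0769] w 0.0323 shift mm [ 3.2 -0.7 64.9] turn [-0.   0.   0.1] q [ 0.23  0.43  1.69  0.    1.03 -1.66] F [-1.4  0.   0.6]
```

servo_tool(series="0.003 -0.0005 0.015 0 0 0 0.62; 0.003 -0.0005 0.03 0 0 0 0.62; 0.003 -0.0005 0.045 0 0 0 0.62; 0.003 -0.0005 0.058 0 0 0 0.62; 0.003 -0.0005 0.064 0 0 0 0.62")

```text
clock: 3.1
position: [0.5561, 0.202, 0.0123]
ee_rot: [0.0, -0.161, 0.987, 0.0]
contact_force: [-0.8, -0.3, 0.1]
width: 0.0325
gripper_force: 0.0
```

servo_tool(series="0 0 0 0 0 0 0.62; 0 0 0 0 0 0 0.72; 0 0 0 0 0 0 0.8; 0 0 0 0 0 0 0.85")

```text
clock: 3.5
position: [0.5564, 0.2019, 0.013]
ee_rot: [0.001, -0.161, 0.987, 0.0]
contact_force: [-0.8, -0.4, -0.1]
width: 0.0129
gripper_force: 0.0
```

servo_tool(series="0 0 0 0 0 0 0.9; 0 0 0 0 0 0 0.95; 0 0 0 0 0 0 1; 0 0 0 0 0 0 1; 0 0 0 0 0 0 1", squeeze=40)

```text
clock: 4.0
position: [0.5563, 0.202, 0.013]
ee_rot: [0.001, -0.161, 0.987, 0.0]
contact_force: [-0.6, 1.3, 4.8]
width: 0.0081
gripper_force: 40.3
```

servo_tool(series="0 0 -0.005 0 0 0 1; 0 0 -0.015 0 0 0 1; 0 0 -0.03 0 0 0 1; 0 0 -0.05 0 0 0 1; 0 0 -0.07 0 0 0 1")

```text
clock: 4.5
position: [0.5557, 0.2015, 0.0832]
ee_rot: [-0.0, -0.161, 0.987, -0.0]
contact_force: [-0.4, 0.2, -0.4]
width: 0.0082
gripper_force: 39.5
```

servo_tool(series="0 0 -0.03 0 0 0 1; 0 0 -0.06 0 0 0 1; 0 0 -0.1 0 0 0 1; 0 0 -0.14 0 0 0 1; 0 0 -0.16 0 0 0 1")

```text
clock: 5.0
position: [0.5572, 0.2019, 0.2469]
ee_rot: [0.003, -0.161, 0.987, 0.0]
contact_force: [-0.3, -0.1, -1.2]
width: 0.0084
gripper_force: 39.5
```

```bash
python3 -c "
from h import *
to([.556,.202,.25],down(108.5))
im=eyes.get_image('top');im2=eyes.get_image('scene')
o=[cv2.resize(i[...,::-1][y:y+95,x:x+95],(395,395),interpolation=cv2.INTER_CUBIC) for i,x,y in((im,140,150),(im2,235,110))]
cv2.imwrite('pics/b.png',np.hstack(o))"
```

```text
t 5.0 pos [0.5572 0.2019 0.2469] w 0.0084 shift mm [ 1.1  0.5 -3.1] turn [-0.1  0.4  0. ] q [ 0.23  0.29  1.44 -0.    1.4  -1.66] F [-0.3 -0.1 -1.2]
```

View pics/b.png

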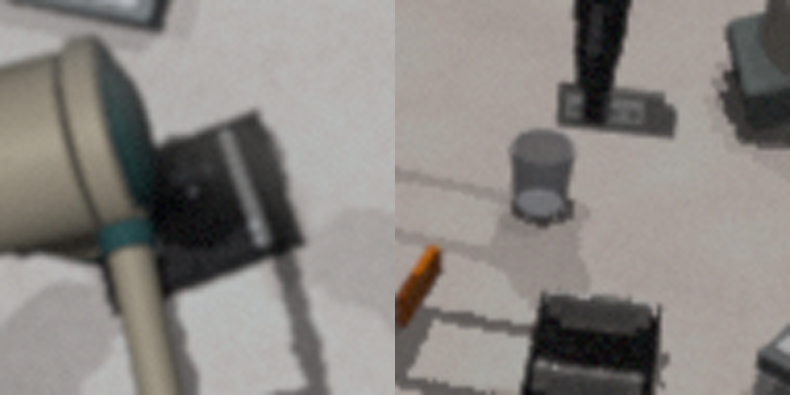

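The slide is held by its clear end (fingers at (595,115) in the scene half), with the label end free and its notch at (668,92). The blanks are unmoved. I'm carrying it across, yawing as I go.

servo_tool(series="0.016 -0.016 0 0 0 7 1; 0.032 -0.032 0 0 0 14 1; 0.048 -0.048 0 0 0 22 1; 0.064 -0.064 0 0 0 30 1; 0.08 -0.08 0 0 0 38 1")

```text
clock: 5.6
position: [0.5039, 0.0995, 0.2406]
ee_rot: [-0.002, 0.172, 0.985, -0.0]
contact_force: [-0.5, 0.8, -0.4]
width: 0.0082
gripper_force: 39.5
```

```bash
cat >> h.py <<'E'
def fin(back=0,base=(.768,-.2245),yaw=-5.3,off=(.0495,.005,.006)):
    B=R.from_euler("z",yaw,degrees=True).as_matrix();s=.5**.5
    W=np.array([*base,0])+B@[-.06,0,.275];zw=B@[-s,0,-s];L=W+.09*zw
    hx=B@[0,-1,0];hy=-zw;hz=B@[-s,0,s]
    p=L-off[0]*hx-off[1]*hy-off[2]*hz+back*(B@[-1,0,0])
    return p,np.c_[-hx,hy,-hz]
E
python3 -c "
from h import *
to([.45,0,.26],down(-5.3)); print(fin()[0]); to(*fin())"
```

```text
t 5.6 pos [0.5039 0.0995 0.2406] w 0.0082 shift mm [  17.  -111.9  -19.1] turn [-0.2 -0.1 75.5] q [ 0.06  0.18  1.61 -0.    1.35 -1.17] F [-0.5  0.8 -0.4]
[ 0.65016541 -0.16385628  0.20358222]
t 5.6 pos [0.5039 0.0995 0.2406] w 0.0082 shift mm [-227.  -198.2   36.7] turn [-38.3 -29.6  71.3] q [ 0.06  0.18  1.61 -0.    1.35 -1.17] F [-0.5  0.8 -0.4]
```

servo_tool(series="0 -0.02 -0.005 0 0 7 1; 0.005 -0.04 -0.01 0 0 15 1; 0.01 -0.06 -0.015 0 0 23 1; 0.015 -0.085 -0.02 0 0 31 1; 0.017 -0.11 -0.02 0 0 38 1")

```text
clock: 6.1
position: [0.4513, 0.0019, 0.2614]
ee_rot: [-0.001, 0.483, 0.876, -0.0]
contact_force: [0.3, 0.1, -0.5]
width: 0.0083
gripper_force: 39.5
```

servo_tool(series="0 0 0 0 0 7 1; 0 0 0 0 0 15 1; 0 0 0 0 0 23 1; 0 0 0 0 0 31 1; 0 0 0 0 0 37.5 1")

```text
clock: 6.6
position: [0.4516, 0.0024, 0.2608]
ee_rot: [-0.001, 0.739, 0.674, -0.001]
contact_force: [0.6, -0.0, 0.3]
width: 0.0086
gripper_force: 39.5
```

```bash
python3 -c "
from h import *
to(*fin(.12)); print(fin(.12)[0])"
```

```text
t 6.6 pos [0.4516 0.0024 0.2608] w 0.0086 shift mm [-147.3   93.3   56.9] turn [-45.2  -0.    0. ] q [-0.15  0.07  1.69 -0.    1.38 -0.06] F [ 0.6 -0.   0.3]
[ 0.53067845 -0.15277181  0.20358222]
```

servo_tool(series="-0.03 0.015 0.005 -7.5 0 0 1; -0.06 0.03 0.015 -15 0 0 1; -0.09 0.05 0.03 -23 0 0 1; -0.12 0.07 0.045 -31 0 0 1; -0.147 0.093 0.057 -38 0 0 1")

```text
clock: 7.1
position: [0.5227, -0.1311, 0.2083]
ee_rot: [0.212, 0.701, 0.648, 0.207]
contact_force: [0.9, 1.7, -1.1]
width: 0.008
gripper_force: 39.5
```

```bash
python3 -c "
from h import *
to(*fin(.12))"
```

```text
t 7.1 pos [ 0.5227 -0.1311  0.2083] w 0.008 shift mm [-21.1   5.4   9. ] turn [-10.5  -1.3   0.3] q [-0.57 -0.01  2.09  0.53  0.59 -0.86] F [ 0.9  1.7 -1.1]
```

servo_tool(series="-0.005 0.01 0.01 0 0 0 1; -0.01 0.02 0.02 0 0 0 1; -0.015 0.03 0.03 -2 0 0 1; -0.02 0.04 0.043 -4 0 0 1; -0.021 0.047 0.05 -5 0 0 1")

```text
clock: 7.6
position: [0.5935, -0.1559, 0.1964]
ee_rot: [0.243, 0.69, 0.64, 0.236]
contact_force: [-0.0, 0.4, -0.2]
width: 0.0081
gripper_force: 39.5
```

```bash
python3 -c "
from h import *
to(*fin(.06))"
```

```text
t 7.6 pos [ 0.5935 -0.1559  0.1964] w 0.0081 shift mm [-2.5  2.4 -7.5] turn [-5.5 -1.5  0.4] q [-0.56  0.11  2.06  0.75  0.47 -1.08] F [-0.   0.4 -0.2]
```

servo_tool(series="-0.002 0.005 -0.005 -2 -0.5 0 1; -0.003 0.015 0.005 -3 -1 0 1; -0.003 0.025 0.015 -4 -1.5 0 1; -0.003 0.035 0.025 -5.5 -1.5 0.4 1; -0.003 0.035 0.025 -5.5 -1.5 0.4 1")

```text
clock: 8.1
position: [0.6363, -0.161, 0.1993]
ee_rot: [0.283, 0.682, 0.623, 0.258]
contact_force: [0.0, -0.7, -0.5]
width: 0.0083
gripper_force: 39.5
```

```bash
python3 -c "
from h import *
to(*fin())
im=eyes.get_image('top');im2=eyes.get_image('scene')
p,M=fin()
o=[cv2.resize(i[...,::-1][y:y+80,x:x+80],(395,395),interpolation=cv2.INTER_LANCZOS4) for i,x,y in((im,290,90),(im2,215,195))]
cv2.imwrite('pics/c.png',cv2.convertScaleAbs(np.hstack(o),alpha=1.5))
cv2.imwrite('pics/ft.png',im[...,::-1]);cv2.imwrite('pics/fs.png',im2[...,::-1])"
```

```text
t 8.1 pos [ 0.6363 -0.161   0.1993] w 0.0083 shift mm [-1.6 13.   6.9] turn [ 0.  -0.1  0. ] q [-0.52  0.16  2.06  1.03  0.35 -1.31] F [ 0.  -0.7 -0.5]
```

View pics/c.png

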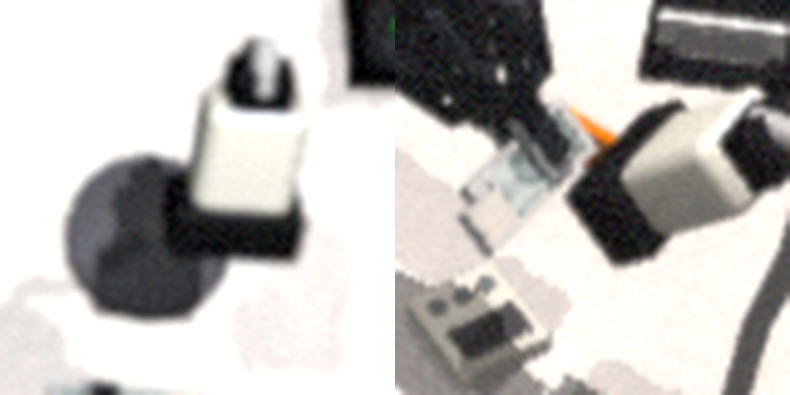

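The label face shows, with the off-white label at about (490,215) in the scene half, clear of the fingers at (545,130). I cross-check this against the predicted projection and make the final approach.

```bash
python3 -c "
from h import *
s=manip.get_state();q=s['ee_rot'];C=R.from_quat(q[[1,2,3,0]]).as_matrix();p=s['position']
D=np.diag([-1,1,-1])  # holder axes in tool
H=C@D
f=lambda h:p+H@(np.array(h)-[-.0165,0,.007])
pt=np.array([f((.033,.005,.013)),f((.023,.005,.003)),f((.043,.005,.003)),f((.045,.005,0)),f((-.045,.005,0)),f((-.045,.005,.034)),f((.045,.005,.025))])
print('scene crop',((proj('scene',pt)-[215,195]+.5)*395/80+[395,0]).round(0).tolist())
print('top px',proj('top',pt).round(1).tolist())
im=cv2.imread('pics/ft.png')[160:185,290:330];print(im.mean(2).astype(int)[::2,::2])
"
```

```text
scene crop [[495.0, 219.0], [518.0, 223.0], [494.0, 248.0], [495.0, 255.0], [599.0, 149.0], [561.0, 97.0], [466.0, 215.0]]
top px [[328.8, 172.5], [324.9, 170.0], [332.1, 170.5], [332.8, 169.9], [300.0, 167.4], [300.5, 175.1], [333.7, 175.6]]
[[156 152 151 153 153 152 159 175 179 179 179 182 178 177 177 178 179 181
  182 178]
 [153 154 154 159 155 156 158 174 176 181 179 180 179 177 178 175 180 178
  178 176]
 [154 152 155 155 153 154 156 160 162 176 180 179 178 177 178 180 181 180
  180 180]
 [154 156 153 153 154 154 155 153 149 148 151 164 175 174 177 183 181 180
  180 182]
 [153 154 152 155 151 138 135 135 122  81  50  63 124 155 159 161 164 169
  170 173]
 [157 152 156 158 149 136 135 124 106  67  24  23  76 101 110 120 126 145
  161 160]
 [157 130 106 113 108 129 137 130 102  42  15  35  63  67  52  89 124 138
  159 160]
 [155 123  72  70  75 138 152 130  83  22  24  44  76  82  49  76 131 142
  155 149]
 [157 123  72  69  80 132 141 120  70  16  25  35  82  94  57  98 139 154
  152 154]
 [176 143  91  92  90  94  85  89  60  19  21  41  98 108  83 140 155 157
  156 168]
 [180 169 131 123 104 100  97  97  64  25  20  43 102  99  75 155 170 170
  171 173]
 [184 182 180 162 113  98 100  96  58  22  16  52 107  90  65 151 171 169
  170 170]
 [184 181 175 120  98 100  98  92  41  18  14  49  91  65  52 147 170 171
  168 168]]
```

servo_tool(series="0 0.004 0.002 0 0 0 1; -0.001 0.008 0.004 0 0 0 1; -0.0016 0.013 0.007 0 0 0 1; -0.0016 0.013 0.007 0 0 0 1; -0.0016 0.013 0.007 0 0 0 1")

```text
clock: 8.7
position: [0.6476, -0.1652, 0.2036]
ee_rot: [0.283, 0.683, 0.622, 0.257]
contact_force: [0.3, 0.3, -0.0]
width: 0.0081
gripper_force: 39.5
```

```bash
python3 -c "
from h import *
to(*fin())"
```

```text
t 8.7 pos [ 0.6476 -0.1652  0.2036] w 0.0081 shift mm [1.6 1.7 1.8] turn [ 0.   0.1 -0. ] q [-0.51  0.17  2.03  0.98  0.35 -1.26] F [ 0.3  0.3 -0. ]
```

servo_tool(series="0.0015 0.0015 0.0015 0 0 0 1; 0.0015 0.0015 0.0015 0 0 0 1; 0.0015 0.0015 0.0015 0 0 0 1; 0.0015 0.0015 0.0015 0 0 0 1; 0.0015 0.0015 0.0015 0 0 0 1")

```text
clock: 9.2
position: [0.6496, -0.1638, 0.2034]
ee_rot: [0.283, 0.683, 0.622, 0.257]
contact_force: [0.4, 1.0, -0.3]
width: 0.0082
gripper_force: 39.5
```

```bash
python3 -c "
from h import *
to(*fin()); print(manip.sign_off())"
```

```text
t 9.2 pos [ 0.6496 -0.1638  0.2034] w 0.0082 shift mm [-0.   0.5  0.3] turn [ 0.   0.1 -0. ] q [-0.51  0.17  2.03  0.98  0.35 -1.25] F [ 0.4  1.  -0.3]
the job is handed in; nothing more can be done
None
```

The job is handed in at 9.2 s: the arm is holding the slide by its clear end, label facing the reader's window at about 9 cm. That aim rests on my image estimate of the reader (about ±3° in yaw, a few mm in position), and in the pictures I took after the lift nothing else looked moved.

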